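Free the seized swing cover of the cleaning pot and scrub the pot

ROBOT

A 6-joint arm with a two-finger parallel gripper is mounted at the origin on the work surface. World frame = base frame: x ahead of the robot, y to its left, z up, the work surface at z = 0. Lengths are in m, angles in degrees, forces in N, time in s.
With the tool pointing down it reaches from about 0.35 to 0.725 m from the base axis. Payload 6 kg.
Tool frame: the origin (TCP) lies on the centre line of the jaws, within the pads' length; the fingertips stand 25 mm ahead of it and the grasp point (between the pads) lies 6 mm ahead of it; z points along the fingers, y is the line along which they close (so a half turn about z gives the same grasp; the last joint's range is limited). The gripper opens to 85 mm and grips with 20 to 120 N. Pads are 22 mm wide; open, the fingers measure 114 mm over their backs; the gripper's body (76 mm by 85 mm) begins 54 mm behind the grasp point. The pads swing forward as they close: fully open they stand 13 mm farther back than shut.
Start: joints at [92.974, 2.303, 4.859, 0, -92.561, -19.12], TCP at [0.167, 0.576, 0.256] pointing down, gripper open.
Joint ranges: [-146.85, 146.85], [-73.84, 115.35], [-62.03, 85.46], [-188.31, 113.3], [-161.28, -10.13], [-171.36, 171.36]. Speed limits (degrees/s): [147.25, 147.25, 172.46, 180, 180, 180].

INTERFACE

Orientations are given as [roll, pitch, yaw] about the fixed x, y, z axes, in that order (R = Rz(yaw) Ry(pitch) Rx(roll)).
In Python, from station import r gives the robot as it stands.
- The arm moves only by the shell command python3 -m jog 'ROWS' [FORCE]. ROWS is text: rows parted by semicolons, each of 7 numbers parted by spaces: the opening, from 0 (shut) to 1 (fully open), then the shift along the tool's x, y, z as a fraction of full scale, then the turn, a rotation vector about the tool's x, y, z as a fraction of full scale. A call has 1 to 10 rows; each row shifts and turns the commanded pose from where the row before left it, along the tool's axes as they then stand; what a row does not reach is not made up. Full scale, the value 1, is 0.03 m for a shift and 0.12 rad for a turn. A row lasts 1/10 s, in which the tool goes at most 50 mm and 8.59 degrees, less where a joint would pass 70% of its speed; a pose out of reach is approached as far as the arm can. A call with a number of a shift or a turn outside -1 to 1 is refused whole. A call with a gripper value outside its range is refused whole. The fingers move at their own pace and stop on an object; FORCE is the grip in N (left out, the last holds). Time passes only in rows, so rows that do not move let the fingers close. It gives the time, the measured TCP pose, the force, the opening and the grip force at its end, in the units of the state.
- r.get_obs(): the state, without advancing time (a new reading comes with each control period).
- r.grab_frame(name): name is "scene" or "top"; returns the picture (420x560x3 uint8, blue, green, red); there is no depth.
- r.camera_info(name): a dict with "vertical_fov" (degrees; the focal length in pixels is half the picture's height over the tangent of half this angle, whatever the lens; pixels are square), "cx", "cy" (the principal point, pixels), "camera_from_world" (4x4, takes a point from world to camera coordinates). Camera axes: x right, y up, looking along -z (the intrinsics and any distortion apply to the point x, -y, -z); pixel columns grow to the right and rows downward; lengths in m; the calibration is good to about 2 mm. A picture is of the moment at which its call begins. camera_info takes no time and is no camera call.
- r.close_job(): hands the job in; it is judged then, once.
The state is a dict: "time_s": time; "qpos": joint angles; "qd": joint speeds; "joint_efforts": joint torques, N m; "eef_pos": TCP position; "eef_rot": TCP orientation; "force": force on the tool from outside, world axes, zero at the start; "moment": the same for the moment, N m; "width": finger opening in m; "gripper_force": force on a finger pad.
Only numpy, scipy, OpenCV 4.12 (cv2) and the standard library are available. Lean on these libraries where they do the work, as an engineer would, in place of code of your own. Each camera call takes 0.05 s, during which the arm holds its last target. There are 200 camera calls.

TASK

The swing cover on the steel cleaning pot has seized: work its red lever back and forth in small arcs until it breaks free, then swing it clockwise (seen from above) until the cover is right off the pot's mouth. Then take the green-handled brush from its blue holder, scrub the pot with three full strokes, each taking the tip of the brush down to the pot's floor and up again to just below the rim, and stand the brush gently back in its holder. Leave the cover open and the other things on the bench where they are.

Things in the scene. Friction and masses are not known exactly. Their poses are not given: they have to be found in the camera images.
- cover (a joint): angle (rad) of cover, hub and red lever, one piece on a vertical spindle; 0 at start, positive = clockwise from above = opening, end at 1.75, clear of the mouth from 1.4. Seized: at first it gives only 0.03 positive; pushed negative to a dead stop near -0.15 and rested there 0.3 s, it can then go positive to a stop near 0.20, then likewise negative to one near -0.29, then it is free and swings open. An arc counts only within 0.02 of its stop.
- lever_point (a point): point on the red lever, 65 mm from the spindle axis, mid-height, turns with it. The lever is a bar 12 mm wide, 20 mm tall, from the hub to 85 mm from the axis, top 132 mm above the bench, pointing away from the pot at the start. Push, straddle or pinch it: friction 0.22 N m (3.5 N here); it stays where it is left. x axis across the lever, y axis towards the spindle.
- spindle (a point): fixed point on the spindle axis, 122 mm above the bench (level with lever_point), 86 mm from the pot's axis, on top of a fixed grey drum 78 mm in diameter and 101 mm tall. Hub 32 mm diameter, its top at 135 mm (139 mm with its brass cap). Apart from the drum nothing taller than 60 mm stands under the lever's sweep.
- pot_floor (a point): centre of the inner floor of the open-topped, fixed steel pot, 15 mm above the bench; bore 80 mm diameter, wall 4 mm, rim 85 mm above this point. The pot, its spindle drum and a grey base 130 x 200 x 10 mm are one fixed piece.
- cover_centre (a point): centre of the top of the round aluminium cover plate, 92 mm diameter, 5 mm thick, 86 mm from the spindle axis on the side opposite the lever, 109 mm above the bench; turns with the cover.
- brush: loose brush, 190 mm long, about 60 g, standing upright in the holder at the start; origin at the centre of its flat lower end, z along it towards the handle. White bristle head (rigid) 30 mm diameter from 0 to 55 mm, steel stem 8 mm diameter, green handle 16 mm diameter from 105 to 190 mm.
- brush_tip (a point): centre of the flat lower end of the brush head (same as the brush's origin).
- brush_grip (a point): point on the brush axis in the green handle, 165 mm from its lower end: a good place to grip.
- holder_floor (a point): centre of the inner floor of the fixed blue round holder, 6 mm above the bench; bore 42 mm diameter, wall 5 mm, rim 60 mm above this point; foot 68 mm diameter.
- flux_bottle: loose bystander, leave alone: amber bottle with red cap, 56 mm diameter, 150 mm tall; origin at the centre of its underside
- spray_can: loose bystander, leave alone: yellow can, 60 mm diameter, 170 mm tall; origin at the centre of its underside
- paste_jar: loose bystander, leave alone: white jar, 64 mm diameter, 60 mm tall; origin at the centre of its underside
- solder_spool: loose bystander, leave alone: steel-coloured spool, 60 mm diameter, 48 mm tall; origin at the centre of its underside
- parts_tray: loose bystander, leave alone: small blue tray with compartments, 100 x 140 x 45 mm; origin at the centre of its underside
- tape_roll: loose bystander, leave alone: yellow tape roll lying flat, 70 mm diameter, 19 mm tall; origin at the centre of its underside
- screwdriver: loose bystander, leave alone: screwdriver lying flat, origin near its middle
There are look-alikes about, which are no part of the job. What is shaped like the part that bears holder_floor but brown or pink is not meant.

How it is judged (in metres and radians):
On the way, in this order (a step that is already met when the one before it is completed fails the run):
1. the lever is rocked anticlockwise to its first stop (value of joint cover below -0.12 rad), for 0.02 s.
2. rocked clockwise to its second stop (value of joint cover above 0.16 rad), for 0.02 s.
3. rocked anticlockwise to its third stop (value of joint cover below -0.23 rad), for 0.02 s.
4. broken free and swung clockwise off the pot's mouth (value of joint cover above 1.4 rad), for 0.02 s.
5. the brush's lower end is within 20 mm of the pot floor (first stroke) (horizontal distance between brush_tip and pot_floor below 0.035 m and z of brush_tip in the frame of pot_floor between -0.01 and 0.02 m), for 0.02 s.
6. the brush's lower end is drawn up to 40-90 mm above the pot floor, still over the bore (first stroke) (horizontal distance between brush_tip and pot_floor below 0.035 m and z of brush_tip in the frame of pot_floor between 0.04 and 0.09 m), for 0.02 s.
7. the brush's lower end is within 20 mm of the pot floor (second stroke) (all of step 5), for 0.02 s.
8. the brush's lower end is drawn up to 40-90 mm above the pot floor, still over the bore (second stroke) (all of step 6), for 0.02 s.
9. the brush's lower end is within 20 mm of the pot floor (third stroke) (all of step 7), for 0.02 s.
10. the brush's lower end is drawn up to 40-90 mm above the pot floor, still over the bore (third stroke) (all of step 8), for 0.02 s.
At the end, for the whole second after the job is handed in: The cover stands open (joint above 1.4 rad); the brush stands in its holder, released and at rest, its lower end within 12 mm of the holder's floor and 15 mm of its centre, tilted less than 0.25 rad (value of joint cover above 1.4 rad and horizontal distance between brush_tip and holder_floor below 0.015 m and z of brush_tip in the frame of holder_floor below 0.012 m and angle between brush's own z axis and vertical below 0.25 rad and linear speed of brush below 0.02 m/s and contact force between the fingers and brush below 0.1 N); the robot touches nothing.
It fails at once if a bystander is moved more than 30 mm (distance of any of flux_bottle, spray_can, paste_jar, solder_spool, parts_tray, tape_roll, screwdriver from where it was at the start of the episode above 0.03 m).
It fails at once if the tall bottle or can is knocked over (angle between any of flux_bottle, spray_can's own z axis and vertical above 0.5 rad).
It fails at once if the brush is dropped into its holder (inside it faster than 0.7 m/s) (horizontal distance between brush_tip and holder_floor below 0.02 m and z of brush_tip in the frame of holder_floor below 0.06 m and linear speed of brush above 0.7 m/s).
It also fails if it takes over 72 s, if anything falls off the work surface, if the arm or the gripper's body presses on something with over 40 N, if the wrist force passes 120 N, or if a joint passes its speed limit or range.

## Working session

There is one attempt and no reset: what is moved stays moved. The work goes in short steps, Python scripts to look and compute and a shell command to move; the robot and the scene stay as the last step left them, time stands still between calls to the robot, and variables do not carry over. Pictures are saved under pics/ and viewed, at most 10 in all, crops included, and the job is handed in when it is done.

```bash
mkdir -p pics; ls; python3 - <<'E'
from station import r
import cv2
for n in("scene","top"):
    f=r.grab_frame(n); cv2.imwrite(f"pics/{n}0.png",f)
    c=r.camera_info(n); print(n,c)
o=r.get_obs();print(o)
E
```

```text
pics
scene {'vertical_fov': 52.24005669261019, 'cx': 282.44805662453945, 'cy': 212.30203276889912, 'camera_from_world': array([[ 0.16459536,  0.9862053 ,  0.01753519, -0.10487243],
       [-0.77102822,  0.11755479,  0.6258565 ,  0.35406149],
       [ 0.61516165, -0.1165332 ,  0.77974108, -1.42312548],
       [ 0.        ,  0.        ,  0.        ,  1.        ]])}
top {'vertical_fov': 43.94972246027715, 'cx': 272.322915932691, 'cy': 215.65573219434222, 'camera_from_world': array([[ 2.93658855e-02, -9.99536080e-01, -8.07892280e-03,
         5.53961574e-04],
       [ 9.98148133e-01,  2.88924375e-02,  5.35306611e-02,
        -5.68319126e-01],
       [-5.32724074e-02, -9.63593698e-03,  9.98533524e-01,
        -1.41257566e+00],
       [ 0.00000000e+00,  0.00000000e+00,  0.00000000e+00,
         1.00000000e+00]])}
{'time_s': 0.1, 'qpos': array([ 9.29755659e+01,  2.33601605e+00,  4.80667305e+00, -2.31023761e-02,
       -9.25608400e+01, -1.91199385e+01]), 'qd': array([-0.00912785, -0.06205069,  0.06603937,  0.12213259,  0.04415855,
       -0.11827199]), 'joint_efforts': array([-5.76719685e-03, -3.69351518e+01,  3.48278260e+01,  6.95163131e+00,
       -4.62114229e-03,  1.80245344e-06]), 'eef_pos': array([0.16668898, 0.57611379, 0.25535854]), 'eef_rot': array([ 1.79907232e+02, -7.73143698e-03, -1.61433522e+01]), 'force': array([ 0.07838116, -0.25456769, -0.39428177]), 'moment': array([-0.01877259,  0.05717357,  0.02045731]), 'gripper_force': 0.0, 'width': 0.08515555283270324}
```

View pics/top0.png

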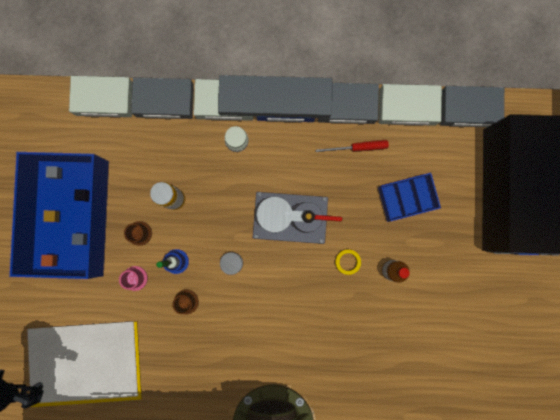

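View pics/scene0.png

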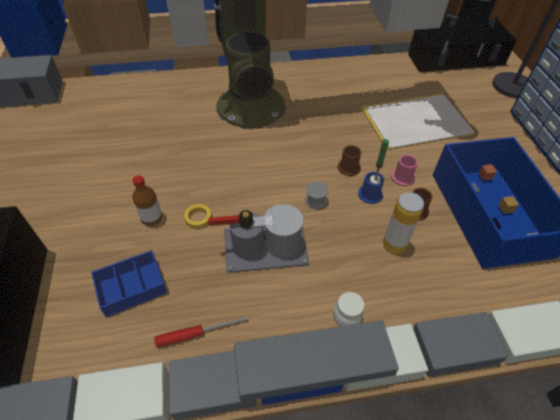

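The holder-shaped things are at top-view pixels blue (175,262), brown (138,232) and (185,301), and pink (133,279). The blue one, with the green-handled brush in it, fits the description. The pot, cover and red lever are at (275,213), (308,216) and (342,219). I'll confirm in an enlarged crop.

```bash
cat > h.py <<'E'
import numpy as np
from station import r
def K(n):
    c=r.camera_info(n);f=210/np.tan(np.radians(c["vertical_fov"]/2));return f,c["cx"],c["cy"],c["camera_from_world"]
def ray(n,u,v):
    f,cx,cy,T=K(n);d=np.array([(u-cx)/f,-(v-cy)/f,-1]);R=T[:3,:3]
    return -R.T@T[:3,3],R.T@d
def at(n,u,v,z):
    o,d=ray(n,u,v);return o+d*(z-o[2])/d[2]
def px(n,p):
    f,cx,cy,T=K(n);q=T[:3,:3]@np.array(p)+T[:3,3];return np.array([cx-f*q[0]/q[2],cy+f*q[1]/q[2]])
E
python3 - <<'E'
import cv2,numpy as np
from h import *
t=cv2.imread("pics/top0.png");s=cv2.imread("pics/scene0.png")
a=cv2.resize(t[180:280,230:370],(560,400)[:2],interpolation=cv2.INTER_CUBIC)
A=cv2.resize(t[180:260,245:350],None,fx=3.8,fy=3.75,interpolation=cv2.INTER_CUBIC)
B=cv2.resize(t[220:300,120:225],None,fx=3.8,fy=3.75,interpolation=cv2.INTER_CUBIC)
C=cv2.resize(s[190:270,205:310],None,fx=3.8,fy=3.75,interpolation=cv2.INTER_CUBIC)
D=cv2.resize(s[130:210,330:435],None,fx=3.8,fy=3.75,interpolation=cv2.INTER_CUBIC)
cv2.imwrite("pics/crop1.png",np.vstack([np.hstack([A,B]),np.hstack([C,D])]))
for nm,u,v,z in[("cover",275,213,.109),("hubcap",308.5,216,.139),("leverend",342,219,.132),("holder",175,262,.066),("tip",160,265,.19),("tcp?",20,390,.25)]:
    print(nm,at("top",u,v,z).round(3))
print(px("top",[0,0,0]),px("scene",[0,0,0]))
E
```

```text
cover [0.57  0.01  0.109]
hubcap [ 0.563 -0.075  0.139]
leverend [ 0.558 -0.159  0.132]
holder [0.436 0.27  0.066]
tip [0.432 0.281 0.19 ]
tcp? [0.145 0.573 0.25 ]
[272.52700819 425.03764018] [250.88708897 105.74854225]
```

View pics/crop1.png

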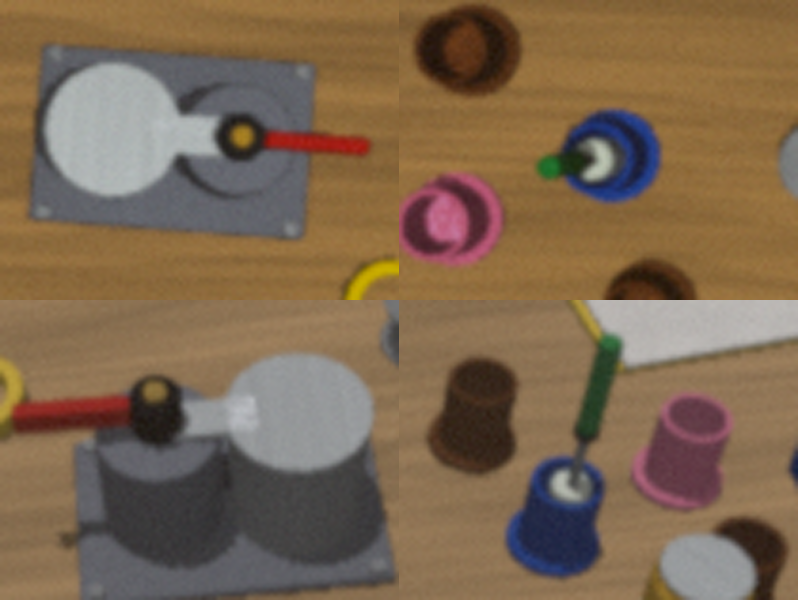

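The crop confirms it: the blue holder is the only one holding the white-headed, green-handled brush, at top-view crop pixel (605,157). The cover and lever are clear too.

```bash
cat >> h.py <<'E'
from scipy.spatial.transform import Rotation as Rn
def tri(t,s):
    A=[];b=[]
    M=np.zeros((3,3));v=np.zeros(3);rs=[]
    for n,p in(("top",t),("scene",s)):
        o,d=ray(n,*p);d/=np.linalg.norm(d);P=np.eye(3)-np.outer(d,d);M+=P;v+=P@o;rs.append((o,P))
    x=np.linalg.solve(M,v);return x,[np.linalg.norm(P@(x-o)) for o,P in rs]
def go(p,yaw=None):
    "shift in tool axes (units of 0.03 m) and turn to pointing straight down at yaw (units of .12 rad)"
    o=r.get_obs();R=Rn.from_euler("xyz",o["eef_rot"],degrees=True)
    d=R.inv().apply(np.array(p)-o["eef_pos"])/.03
    w=np.zeros(3) if yaw is None else (R.inv()*Rn.from_euler("xyz",[180,0,yaw],degrees=True)).as_rotvec()/.12
    print("t",o["time_s"],"pos",o["eef_pos"].round(4),o["eef_rot"].round(1),"shift",d.round(2),"turn",w.round(2),"w",round(o["width"],4),"F",o["force"].round(1),"g",o["gripper_force"])
E
python3 - <<'E'
from h import *
for n,t,s in[("brushtop",(159.2,264.5),(385.8,141.5)),("hub",(308.2,216),(245.8,214)),("cover",(274.3,214.5),(284.5,220)),("rim",(175.0,261.8),(374.2,180.7)),("leverend",(342.4,219.2),(209.5,219.5))]:
    x,e=tri(t,s);print(n,x.round(4),np.round(e,4))
print(at("top",175,261.8,.066),at("scene",374.2,180.7,.066),at("top",308.2,216,.139),at("top",342.4,219.2,.132))
print("head top",at("top",172.9,262.7,.061), at("top",159.2,264.5,.196))
go([.558,-.142,.255],-94)
E
```

```text
brushtop [0.4339 0.2842 0.1903] [0.001 0.001]
hub [ 0.5634 -0.0738  0.1361] [0.0003 0.0003]
cover [0.5669 0.013  0.1016] [0.0017 0.0017]
rim [0.437  0.276  0.0556] [0.0045 0.0045]
leverend [ 0.5585 -0.1583  0.1262] [0.0029 0.0029]
[0.43610883 0.26961944 0.066     ] [0.44679457 0.27583768 0.066     ] [ 0.56319435 -0.07389561  0.139     ] [ 0.558008   -0.16045504  0.132     ]
head top [0.4333681  0.27605837 0.061     ] [0.43385176 0.28196105 0.196     ]
t 0.1 pos [0.1667 0.5761 0.2554] [179.9  -0.  -16.1] shift [19.18 19.37  0.05] turn [ 1.000e-02 -1.000e-02  1.132e+01] w 0.0852 F [ 0.1 -0.3 -0.4] g 0.0
```

```bash
python3 -m jog '1 1 1 0 0 0 0;1 1 1 0 0 0 0;1 1 1 0 0 0 0;1 1 1 0 0 0 0;1 1 1 0 0 0 0;1 1 1 0 0 0 0;1 1 1 0 0 0 0;1 1 1 0 0 0 0;1 1 1 0 0 0 0;1 1 1 0 0 0 0'
python3 -m jog '1 1 1 0 0 0 0;1 1 1 0 0 0 0;1 1 1 0 0 0 0;1 1 1 0 0 0 0;1 1 1 0 0 0 0;1 1 1 0 0 0 0;1 1 1 0 0 0 0;1 1 1 0 0 0 0;1 1 1 0 0 0 0;0.4 0.2 0.4 0 0 0 0'
python3 -m jog '0.4 0 0 0 0 0 1;0.4 0 0 0 0 0 1;0.4 0 0 0 0 0 1;0.4 0 0 0 0 0 1;0.4 0 0 0 0 0 1;0.4 0 0 0 0 0 1;0.4 0 0 0 0 0 1;0.4 0 0 0 0 0 1;0.4 0 0 0 0 0 1;0.4 0 0 0 0 0 1'
python3 -m jog '0.4 0 0 0 0 0 1;0.4 0 0 0 0 0 0.3;0.4 0 0 0 0 0 0;0.4 0 0 0 0 0 0'
python3 -c "
from h import *
import cv2
go([.5593,-.1389,.14],-93.7)
cv2.imwrite('pics/top1.png',cv2.resize(r.grab_frame('top')[150:290,220:400],None,fx=3,fy=3,interpolation=2))
cv2.imwrite('pics/sc1.png',r.grab_frame('scene'))
"
```

```text
time_s: 1.1
eef_pos: [0.3718, 0.2031, 0.2562]
eef_rot: [-180.0, 0.0, -16.1]
force: [1.0, 0.2, -0.8]
width: 0.0857
gripper_force: 0.0
time_s: 2.1
eef_pos: [0.5589, -0.1458, 0.2544]
eef_rot: [179.9, 0.2, -16.3]
force: [-0.1, 0.9, -0.6]
width: 0.0733
gripper_force: 0.0
time_s: 3.1
eef_pos: [0.558, -0.1425, 0.256]
eef_rot: [180.0, 0.0, -85.2]
force: [0.3, -0.7, 0.3]
width: 0.0342
gripper_force: 0.0
time_s: 3.5
eef_pos: [0.5581, -0.1427, 0.2562]
eef_rot: [180.0, -0.0, -93.8]
force: [-0.4, 0.5, 0.0]
width: 0.034
gripper_force: 0.0
t 3.5 pos [ 0.5581 -0.1427  0.2562] [180.   -0.  -93.8] shift [-0.13 -0.03  3.87] turn [ 0.   -0.   -0.01] w 0.034 F [-0.4  0.5  0. ] g 0.0
```

View pics/top1.png

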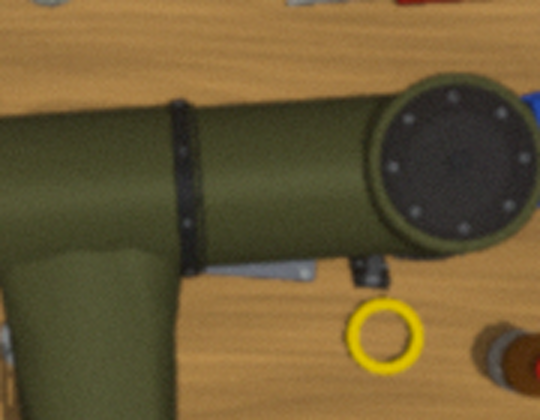

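```bash
python3 -m jog '0.4 -0.13 -0.03 0.7 0 0 0;0.4 0 0 0.7 0 0 0;0.4 0 0 0.7 0 0 0;0.4 0 0 0.7 0 0 0;0.4 0 0 0.7 0 0 0;0.4 0 0 0.7 0 0 0;0.4 0 0 0 0 0 0;0.4 0 0 0 0 0 0'
python3 -m jog '0.1 0 0 0 0 0 0;0.1 0 0 0 0 0 0;0 0 0 0 0 0 0;0 0 0 0 0 0 0;0 0 0 0 0 0 0' 25
python3 -c "
from h import *
go([.5593,-.1389,.13],-93.7)"
```

```text
time_s: 4.4
eef_pos: [0.5595, -0.1392, 0.1309]
eef_rot: [180.0, -0.0, -93.8]
force: [0.9, -0.3, 0.4]
width: 0.034
gripper_force: 0.0
time_s: 4.9
eef_pos: [0.5602, -0.1392, 0.1322]
eef_rot: [-179.8, -0.0, -93.8]
force: [0.1, -0.4, 7.1]
width: 0.0113
gripper_force: 30.1
t 4.9 pos [ 0.5602 -0.1392  0.1322] [-179.8   -0.   -93.8] shift [-0.01  0.03  0.07] turn [-0.02 -0.   -0.02] w 0.0113 F [ 0.1 -0.4  7.1] g 30.07997453212738
```

```bash
python3 -m jog '0 0 -0.07 0 0 0 -0.25;0 0 -0.07 0 0 0 -0.25;0 0 -0.07 0 0 0 -0.25;0 0 -0.07 0 0 0 -0.25;0 0 -0.07 0 0 0 -0.25;0 0 0 0 0 0 0;0 0 0 0 0 0 0'
cat > lev.py <<'E'
from h import *
o=r.get_obs();d=o["eef_pos"][:2]-np.array([.5635,-.074]);a=np.degrees(np.arctan2(d[1],d[0]))
print("lever angle rel",round(np.radians(-93.3-a),3),"yaw rel",round(np.radians((-93.8-o["eef_rot"][2]+180)%360-180),3),"radius",np.linalg.norm(d).round(4),o["eef_rot"].round(1),"F",o["force"].round(1),"M",o["moment"].round(2),"w",o["width"])
E
python3 lev.py
```

```text
time_s: 5.6
eef_pos: [0.5702, -0.1391, 0.1322]
eef_rot: [-179.9, -0.0, -85.2]
force: [-1.6, 1.3, 8.3]
width: 0.0114
gripper_force: 30.4
lever angle rel -0.16 yaw rel -0.15 radius 0.0655 [-179.9   -0.   -85.2] F [-1.6  1.3  8.3] M [0.58 1.   0.16] w 0.011363716687415964
```

```bash
python3 -m jog '0 0 -0.05 0 0 0 -0.15;0 0 -0.05 0 0 0 -0.15;0 0 0 0 0 0 0;0 0 0 0 0 0 0;0 0 0 0 0 0 0'
python3 lev.py
```

```text
time_s: 6.1
eef_pos: [0.5723, -0.1389, 0.1322]
eef_rot: [180.0, -0.0, -83.2]
force: [-7.0, 2.2, 9.9]
width: 0.0117
gripper_force: 30.5
lever angle rel -0.192 yaw rel -0.185 radius 0.0655 [180.   -0.  -83.2] F [-7.   2.2  9.9] M [0.95 2.35 0.01] w 0.011668412333442494
```

```bash
python3 -m jog '0 0 0 0 0 0 0;0 0 0.11 0 0 0 0.42;0 0 0.11 0 0 0 0.42;0 0 0.11 0 0 0 0.42;0 0 0.11 0 0 0 0.42;0 0 0.11 0 0 0 0.42;0 0 0.11 0 0 0 0.42;0 0 0.11 0 0 0 0.42;0 0 0 0 0 0 0;0 0 0 0 0 0 0'
python3 lev.py
```

```text
time_s: 7.1
eef_pos: [0.5498, -0.1377, 0.1322]
eef_rot: [-180.0, 0.0, -103.3]
force: [-5.8, 3.5, 9.4]
width: 0.0111
gripper_force: 30.7
lever angle rel 0.154 yaw rel 0.167 radius 0.0652 [-180.     0.  -103.3] F [-5.8  3.5  9.4] M [1.27 1.8  0.24] w 0.011094328781732402
```

```bash
python3 -m jog '0 0 0.07 0 0 0 0.25;0 0 0.05 0 0 0 0.15;0 0 0 0 0 0 0;0 0 0 0 0 0 0'
python3 lev.py
python3 -m jog '0 0 0.05 0 0 0 0.15;0 0 0 0 0 0 0;0 0 0 0 0 0 0;0 0 0 0 0 0 0'
python3 lev.py
```

```text
time_s: 7.5
eef_pos: [0.5473, -0.1371, 0.1322]
eef_rot: [-179.8, 0.0, -106.1]
force: [0.8, 1.6, 8.0]
width: 0.0119
gripper_force: 32.8
lever angle rel 0.194 yaw rel 0.214 radius 0.0652 [-179.8    0.  -106.1] F [0.8 1.6 8. ] M [0.53 0.1  0.46] w 0.01189159599273906
time_s: 7.9
eef_pos: [0.5465, -0.1369, 0.1322]
eef_rot: [-179.7, 0.0, -107.1]
force: [4.0, -0.7, 6.3]
width: 0.0116
gripper_force: 35.8
lever angle rel 0.206 yaw rel 0.232 radius 0.0651 [-179.7    0.  -107.1] F [ 4.  -0.7  6.3] M [-0.04 -1.46  0.7 ] w 0.011605723355390042
```

```bash
python3 -m jog '0 0 0.06 0 0 0 0;0 0 0 0 0 0 0;0 0 0 0 0 0 0;0 0 0 0 0 0 0;0 0 0 0 0 0 0'
python3 lev.py
python3 -m jog '0 0 -0.13 0 0 0 -0.42;0 0 -0.12 0 0 0 -0.42;0 0 -0.11 0 0 0 -0.42;0 0 -0.11 0 0 0 -0.42;0 0 -0.11 0 0 0 -0.42;0 0 -0.11 0 0 0 -0.42;0 0 -0.11 0 0 0 -0.42;0 0 0 0 0 0 0;0 0 0 0 0 0 0'
python3 lev.py
```

```text
time_s: 8.4
eef_pos: [0.5459, -0.1367, 0.1322]
eef_rot: [-179.6, 0.1, -107.1]
force: [10.7, -2.8, 3.3]
width: 0.0116
gripper_force: 32.3
lever angle rel 0.216 yaw rel 0.233 radius 0.0651 [-1.796e+02  1.000e-01 -1.071e+02] F [10.7 -2.8  3.3] M [-0.92 -3.24  0.52] w 0.011563838365423327
time_s: 9.3
eef_pos: [0.568, -0.1393, 0.1322]
eef_rot: [-179.8, 0.0, -86.9]
force: [1.3, 3.3, 7.9]
width: 0.0114
gripper_force: 30.4
lever angle rel -0.126 yaw rel -0.12 radius 0.0655 [-179.8    0.   -86.9] F [1.3 3.3 7.9] M [ 1.3  -0.43  0.05] w 0.011408899437605521
```

```bash
python3 -m jog '0 0 -0.09 0 0 0 -0.33;0 0 -0.09 0 0 0 -0.33;0 0 -0.09 0 0 0 -0.33;0 0 -0.07 0 0 0 -0.25;0 0 0 0 0 0 0;0 0 0 0 0 0 0'
python3 lev.py
python3 -m jog '0 0 -0.06 0 0 0 -0.17;0 0 -0.05 0 0 0 -0.08;0 0 0 0 0 0 0;0 0 0 0 0 0 0;0 0 0 0 0 0 0;0 0 0 0 0 0 0'
python3 lev.py
```

```text
time_s: 9.9
eef_pos: [0.5777, -0.138, 0.1322]
eef_rot: [-179.9, 0.0, -78.4]
force: [-0.8, 5.3, 8.7]
width: 0.0112
gripper_force: 30.6
lever angle rel -0.276 yaw rel -0.269 radius 0.0656 [-179.9    0.   -78.4] F [-0.8  5.3  8.7] M [1.68 0.33 0.09] w 0.011249473237855379
time_s: 10.5
eef_pos: [0.5799, -0.1375, 0.1321]
eef_rot: [-180.0, 0.0, -76.7]
force: [-4.8, 5.3, 11.8]
width: 0.0114
gripper_force: 31.0
lever angle rel -0.31 yaw rel -0.299 radius 0.0656 [-180.     0.   -76.7] F [-4.8  5.3 11.8] M [1.7  1.78 0.23] w 0.011428692434775395
```

```bash
python3 -m jog '0 0 -0.06 0 0 0 0;0 0 0 0 0 0 0;0 0 0 0 0 0 0;0 0 0 0 0 0 0'
python3 lev.py
python3 -m jog '0 0 0.17 0 0 0 0.42;0 -0.01 0.16 0 0 0 0.5;0 -0.01 0.22 0 0 0 0.83;0 -0.01 0.22 0 0 0 0.83;0 -0.01 0.22 0 0 0 0.83;0 -0.01 0.22 0 0 0 0.83;0 -0.01 0.22 0 0 0 0.83;0 -0.01 0.22 0 0 0 0.83;0 0 0 0 0 0 0;0 0 0 0 0 0 0'
python3 lev.py
```

```text
time_s: 10.9
eef_pos: [0.5806, -0.1374, 0.1321]
eef_rot: [179.9, 0.0, -76.6]
force: [-10.9, 6.0, 15.2]
width: 0.0116
gripper_force: 33.9
lever angle rel -0.321 yaw rel -0.299 radius 0.0656 [179.9   0.  -76.6] F [-10.9   6.   15.2] M [1.69 3.32 0.52] w 0.01160734482969275
time_s: 11.9
eef_pos: [0.5344, -0.1322, 0.1322]
eef_rot: [-179.9, 0.1, -117.3]
force: [-0.0, 4.5, 9.4]
width: 0.0116
gripper_force: 30.5
lever angle rel 0.407 yaw rel 0.41 radius 0.065 [-1.799e+02  1.000e-01 -1.173e+02] F [-0.   4.5  9.4] M [ 1.41  0.16 -0.05] w 0.011631139771263005
```

Broken free: the lever is at 0.41, past the 0.20 stop. I'll swing it on to about 1.6.

```bash
python3 -m jog '0 -0.01 0.22 0 0 0 0.83;0 -0.01 0.22 0 0 0 0.83;0 -0.01 0.22 0 0 0 0.83;0 -0.01 0.22 0 0 0 0.83;0 -0.01 0.22 0 0 0 0.83;0 -0.01 0.22 0 0 0 0.83;0 0 0 0 0 0 0'
python3 lev.py
python3 -m jog '0 -0.01 0.22 0 0 0 0.83;0 -0.01 0.22 0 0 0 0.83;0 -0.01 0.22 0 0 0 0.83;0 -0.01 0.22 0 0 0 0.83;0 -0.01 0.22 0 0 0 0.83;0 -0.01 0.22 0 0 0 0.83;0 -0.01 0.2 0 0 0 0.75;0 0 0 0 0 0 0;0 0 0 0 0 0 0'
python3 lev.py
```

```text
time_s: 12.6
eef_pos: [0.5067, -0.1049, 0.1322]
eef_rot: [-179.9, 0.2, -151.7]
force: [2.5, 1.4, 7.0]
width: 0.0117
gripper_force: 30.3
lever angle rel 1.015 yaw rel 1.01 radius 0.0647 [-179.9    0.2 -151.7] F [2.5 1.4 7. ] M [ 0.4  -0.77 -0.18] w 0.011741448309913187
time_s: 13.5
eef_pos: [0.5001, -0.0615, 0.1322]
eef_rot: [180.0, 0.2, 169.1]
force: [3.9, 0.3, 5.5]
width: 0.0115
gripper_force: 30.2
lever angle rel -4.575 yaw rel 1.695 radius 0.0646 [180.    0.2 169.1] F [3.9 0.3 5.5] M [-0.11 -1.22 -0.21] w 0.0115480933218987
```

```bash
python3 -m jog '0.4 0 0 0 0 0 0;0.4 0 0 0 0 0 0;0.4 0 0 0 0 0 0;0.4 0 0 -0.5 0 0 0;0.8 0 0 -1 0 0 0;0.8 0 0 -1 0 0 0;0.8 0 0 -1 0 0 0;0.8 0 0 -1 0 0 0;0.8 0 0 0 0 0 0'
python3 - <<'E'
from h import *
import cv2
t=r.grab_frame("top");s=r.grab_frame("scene");cv2.imwrite("pics/t2.png",t);cv2.imwrite("pics/s2.png",s)
f=lambda a:cv2.resize(a,(400,300),interpolation=2)
cv2.imwrite("pics/m2.png",np.vstack([np.hstack([f(t[150:270,230:390]),f(t[225:300,120:220])]),np.hstack([f(s[165:285,195:355]),f(s[130:205,330:430])])]))
go([.434,.28,.24])
E
```

```text
time_s: 14.4
eef_pos: [0.4999, -0.0618, 0.2714]
eef_rot: [179.9, 0.5, 169.1]
force: [0.1, -0.1, -0.1]
width: 0.0683
gripper_force: 0.0
t 14.5 pos [ 0.4989 -0.0612  0.2666] [1.799e+02 1.000e-01 1.691e+02] shift [ 4.28 10.76  0.89] turn [0. 0. 0.] w 0.0685 F [ 0.1  0.1 -0.7] g 0.0
```

View pics/m2.png

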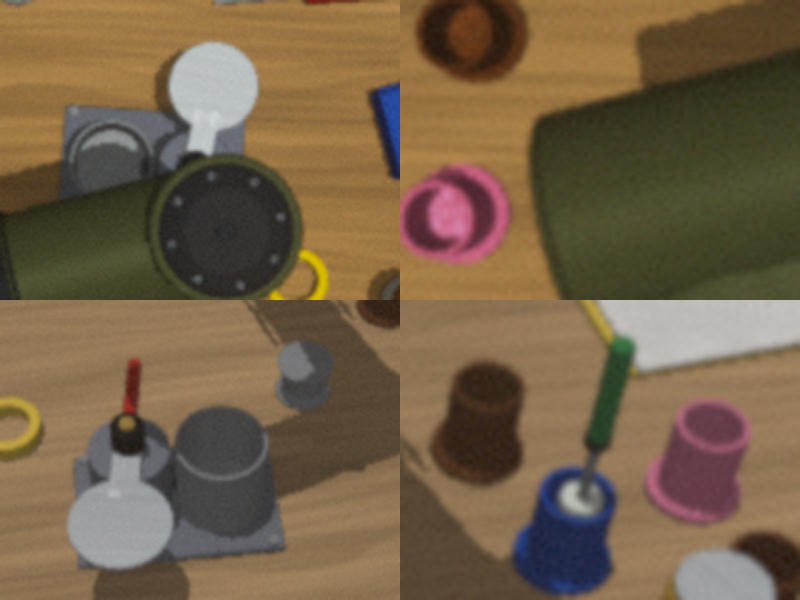

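Both views show the cover right off the mouth and the lever pointing at the robot. The brush is undisturbed in the blue holder, at scene crop (580,490). I'll fit the holder and handle silhouettes in the first pictures for better positions.

```bash
cat > fit.py <<'E'
from h import *
import cv2
from scipy.optimize import minimize
def circ(c,ax,rad,n=24):
    ax=ax/np.linalg.norm(ax);u=np.cross(ax,[1,0,0]);u/=np.linalg.norm(u);v=np.cross(ax,u);a=np.linspace(0,2*np.pi,n)
    return c+rad*(np.outer(np.cos(a),u)+np.outer(np.sin(a),v))
def sil(n,discs,S=8,box=None):
    x0,y0,x1,y1=box;P=np.array([px(n,p) for d in discs for p in d])
    im=np.zeros(((y1-y0)*S,(x1-x0)*S),np.uint8)
    h=cv2.convexHull(((P-[x0,y0]+.5)*S).astype(np.int32));cv2.fillConvexPoly(im,h,1);return cv2.resize(im*1.0,(x1-x0,y1-y0),interpolation=cv2.INTER_AREA)
Z=np.array([0,0,1.])
def mask(im,lo,hi,box):
    x0,y0,x1,y1=box;h=cv2.cvtColor(im[y0:y1,x0:x1],cv2.COLOR_BGR2HSV);return cv2.inRange(h,lo,hi)/255.
def iou(a,b): return np.minimum(a,b).sum()/np.maximum(a,b).sum()
if __name__=="__main__":
    I={"top":cv2.imread("pics/top0.png"),"scene":cv2.imread("pics/scene0.png")};B={"top":(145,235,205,290),"scene":(340,130,410,210)}
    blue={};grn={}
    for n in I:
        m=mask(I[n],(105,110,30),(130,255,255),B[n]);c=np.argwhere(m>0)
        h=cv2.convexHull(c[:,::-1].astype(np.int32));f=np.zeros_like(m);cv2.fillConvexPoly(f,h,1);blue[n]=f
        grn[n]=mask(I[n],(45,70,20),(85,255,255),B[n]);print(n,m.sum(),f.sum(),grn[n].sum())
    def hd(x,y): return [circ(np.array([x,y,z]),Z,q) for z,q in((0,.034),(.005,.034),(.066,.026))]
    def br(x,y,tx,ty):
        a=np.array([tx,ty,1]);b=np.array([x,y,.006]);return [circ(b+a*z,a,.008) for z in(.105,.19)]
    for ns in(["top"],["scene"],["top","scene"]):
        fh=lambda p:-sum(iou(sil(n,hd(*p),box=B[n]),blue[n]) for n in ns)
        q=minimize(fh,[.436,.273],method="Nelder-Mead",options=dict(initial_simplex=[[.436,.273],[.446,.273],[.436,.283]]));print("holder",ns,q.x.round(4),q.fun)
    ns=["top","scene"]
    fb=lambda p:-sum(iou(sil(n,br(*p),box=B[n]),grn[n]) for n in ns)
    s=np.array([.434,.278,0,0]);q=minimize(fb,s,method="Nelder-Mead",options=dict(initial_simplex=np.vstack([s,s+np.diag([.008,.008,.05,.05])])));print("brush",q.x.round(4),q.fun)
    print("pot",at("scene",283.4,223.8,.1))
E
python3 fit.py
```

```text
top 281.0 451.0 53.0
scene 420.0 583.0 123.0Traceback (most recent call last):
  File "fit.py", line 27, in <module>
    q=minimize(fh,[.436,.273],method="Nelder-Mead",options=dict(initial_simplex=[[.436,.273],[.446,.273],[.436,.283]]));print("holder",ns,q.x.round(4),q.fun)
    res = _minimize_neldermead(fun, x0, args, callback, bounds=bounds,
                               **options)
    fsim[j] = func(sim[j])
              ~~~~^^^^^^^^
    fx = function(np.copy(x), *(wrapper_args + args))
  File "fit.py", line 26, in <lambda>
    fh=lambda p:-sum(iou(sil(n,hd(*p),box=B[n]),blue[n]) for n in ns)
                 ~~~^^^^^^^^^^^^^^^^^^^^^^^^^^^^^^^^^^^^^^^^^^^^^^^^^
  File "fit.py", line 26, in <genexpr>
    fh=lambda p:-sum(iou(sil(n,hd(*p),box=B[n]),blue[n]) for n in ns)
                         ~~~^^^^^^^^^^^^^^^^^^^
  File "fit.py", line 8, in sil
    x0,y0,x1,y1=box;P=np.array([px(n,p) for d in discs for p in d])
                                ~~^^^^^
  File "h.py", line 11, in px
    f,cx,cy,T=K(n);q=T[:3,:3]@np.array(p)+T[:3,3];return np.array([cx-f*q[0]/q[2],cy+f*q[1]/q[2]])
              ~^^^
  File "h.py", line 4, in K
    c=r.camera_info(n);f=210/np.tan(np.radians(c["vertical_fov"]/2));return f,c["cx"],c["cy"],c["camera_from_world"]
ValueError: time passes only in moves, steps and waits
```

```bash
sed -i 's/^def K(n):/from functools import lru_cache\n@lru_cache\ndef K(n):/' h.py; python3 fit.py
```

```text
top 281.0 451.0 53.0
scene 420.0 583.0 123.0
holder ['top'] [0.4354 0.2786] -0.8784927253911243
holder ['scene'] [0.4358 0.2789] -0.8653462591029268
holder ['top', 'scene'] [0.4358 0.2779] -1.7430370820642107
brush [ 0.4319  0.2918  0.0171 -0.0595] -1.3787279980382783
pot [0.57652231 0.01057622 0.1       ]
```

```bash
python3 -m jog '0.8 0.39 0.9 0 0 0 0;0.8 0.39 0.98 0 0 0 0;0.8 0.39 0.98 0 0 0 0;0.8 0.39 0.98 0 0 0 0;0.8 0.39 0.98 0 0 0 0;0.8 0.39 0.98 0 0 0 0;0.8 0.39 0.98 0 0 0 0;0.8 0.39 0.98 0 0 0 0;0.8 0.39 0.98 0 0 0 0;0.8 0.39 0.98 0 0 0 0'
python3 -m jog '0.8 0.39 0.98 0 0 0 0;0.8 0 0 0 0 0 0;0.8 0 0 0 0 0 0'
python3 - <<'E'
from h import *
import cv2
go([.434,.2815,.179],169.1)
t=r.grab_frame("top");s=r.grab_frame("scene")
f=lambda a:cv2.resize(a,(400,300),interpolation=2)
cv2.imwrite("pics/m3.png",np.hstack([f(t[210:300,110:230]),f(s[100:205,320:460])]))
E
```

```text
time_s: 15.5
eef_pos: [0.4383, 0.2481, 0.2643]
eef_rot: [-179.9, -0.1, 169.1]
force: [0.3, 0.3, 0.2]
width: 0.0681
gripper_force: 0.0
time_s: 15.8
eef_pos: [0.4327, 0.2784, 0.2642]
eef_rot: [-179.9, -0.1, 169.2]
force: [-0.2, -0.4, 0.8]
width: 0.0688
gripper_force: 0.0
t 15.8 pos [0.4327 0.2784 0.2642] [-1.799e+02 -1.000e-01  1.692e+02] shift [-0.02  0.12  2.84] turn [-0.02 -0.01  0.01] w 0.0688 F [-0.2 -0.4  0.8] g 0.0
```

View pics/m3.png

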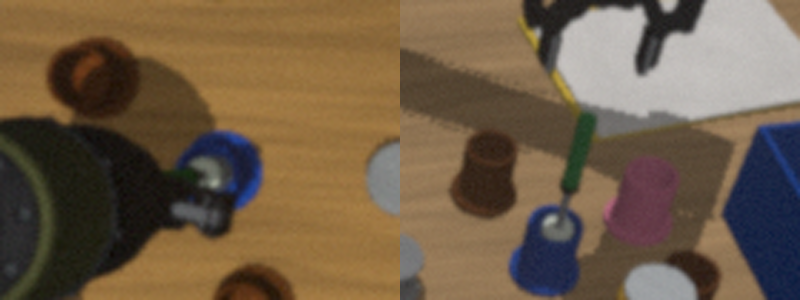

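The gripper is centred over the brush: in the scene crop the fingers at x 545 and 648 straddle the line of the handle, whose top is at (587,118). Descend and grip.

```bash
python3 -m jog '0.8 0 0.12 0.4 0 0 0;0.8 0 0 0.6 0 0 0;0.8 0 0 0.6 0 0 0;0.8 0 0 0.6 0 0 0;0.8 0 0 0.6 0 0 0;0.5 0 0 0 0 0 0;0.3 0 0 0 0 0 0;0.1 0 0 0 0 0 0;0 0 0 0 0 0 0;0 0 0 0 0 0 0' 35
python3 -m jog '0 0 0 0 0 0 0;0 0 0 0 0 0 0;0 0 0 0 0 0 0;0 0 0 0 0 0 0'
python3 -c "
from h import *
go([.434,.2815,.179],169.1)"
```

```text
time_s: 16.9
eef_pos: [0.4343, 0.2821, 0.1825]
eef_rot: [179.9, 0.1, 169.1]
force: [0.4, -0.4, 2.3]
width: 0.0149
gripper_force: 34.2
time_s: 17.3
eef_pos: [0.4343, 0.2821, 0.1825]
eef_rot: [179.9, 0.1, 169.1]
force: [-0.1, 1.0, 5.2]
width: 0.015
gripper_force: 34.4
t 17.3 pos [0.4343 0.2821 0.1825] [1.799e+02 1.000e-01 1.691e+02] shift [ 0.01 -0.02  0.12] turn [ 0.01  0.01 -0.  ] w 0.015 F [-0.1  1.   5.2] g 34.41839396953583
```

```bash
python3 -m jog '0 0 0 -0.2 0 0 0;0 0 0 -0.5 0 0 0;0 0 0 -0.7 0 0 0;0 0 0 -0.7 0 0 0;0 0 0 -0.7 0 0 0;0 0 0 -0.7 0 0 0;0 0 0 -0.7 0 0 0;0 0 0 -0.3 0 0 0;0 0 0 0 0 0 0'
python3 - <<'E'
from h import *
import cv2
go([.57,.0115,.32],169.1)
t=r.grab_frame("top");s=r.grab_frame("scene");cv2.imwrite("pics/t4.png",t);cv2.imwrite("pics/s4.png",s)
f=lambda a:cv2.resize(a,(400,400),interpolation=2)
cv2.imwrite("pics/m4.png",np.hstack([f(t[200:300,110:210]),f(s[70:210,320:460])]))
E
```

```text
time_s: 18.2
eef_pos: [0.4341, 0.282, 0.3178]
eef_rot: [179.9, 0.1, 169.1]
force: [-0.3, 0.0, 0.4]
width: 0.0149
gripper_force: 34.1
t 18.2 pos [0.4341 0.282  0.3178] [1.799e+02 1.000e-01 1.691e+02] shift [-6.16 -7.99 -0.08] turn [ 0.02  0.01 -0.  ] w 0.0149 F [-0.3  0.   0.4] g 34.11315858364105
```

View pics/m4.png

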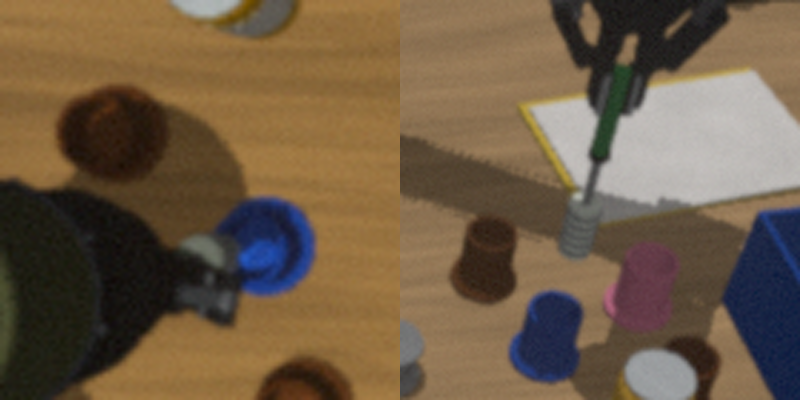

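The brush is held upright (tip near scene crop (574,252)), and the blue holder is empty and undisturbed. Over to the pot.

```bash
python3 -m jog '0 -0.4 -0.5 0 0 0 0;0 -0.77 -1 0 0 0 0;0 -0.77 -1 0 0 0 0;0 -0.77 -1 0 0 0 0;0 -0.77 -1 0 0 0 0;0 -0.77 -1 0 0 0 0;0 -0.77 -1 0 0 0 0;0 -0.77 -1 0 0 0 0;0 -0.37 -0.5 0 0 0 0;0 0 0 0 0 0 0'
python3 - <<'E'
from h import *
import cv2
from fit import *
go([.57,.0115,.32],169.1)
print("tip in s4 expected",px("scene",[.4341,.282,.1413]),"pot rim expected",px("scene",[.57,.0115,.1]))
t=r.grab_frame("top");s=r.grab_frame("scene");cv2.imwrite("pics/t5.png",t);cv2.imwrite("pics/s5.png",s)
for p in ([.57,.0115,.1],):
    c=np.array([px("scene",q) for q in circ(np.array(p),Z,.042)]).astype(int)
    S=cv2.resize(s[130:270,210:350],(600,600),interpolation=2)
    cv2.polylines(S,[((c-[210,130])*600/140).astype(np.int32)],True,(0,0,255),1)
cv2.imwrite("pics/m5.png",S)
# holder refit, empty
B={"top":(145,235,205,290),"scene":(340,160,410,215)}
I={"top":cv2.imread("pics/t4.png"),"scene":cv2.imread("pics/s4.png")}
for n in("scene",):
    m=mask(I[n],(105,110,30),(130,255,255),B[n]);h=cv2.convexHull(np.argwhere(m>0)[:,::-1].astype(np.int32));f=np.zeros_like(m);cv2.fillConvexPoly(f,h,1)
    hd=lambda x,y:[circ(np.array([x,y,z]),Z,q) for z,q in((0,.034),(.005,.034),(.066,.026))]
    q=minimize(lambda p:-iou(sil(n,hd(*p),box=B[n]),f),[.436,.273],method="Nelder-Mead",options=dict(initial_simplex=[[.436,.273],[.446,.273],[.436,.283]]));print(n,q.x,q.fun)
E
```

```text
time_s: 19.3
eef_pos: [0.5701, 0.009, 0.3141]
eef_rot: [-179.9, -0.2, 168.9]
force: [-0.8, 0.4, -0.6]
width: 0.0154
gripper_force: 34.2
t 19.3 pos [0.5701 0.009  0.3141] [-179.9   -0.2  168.9] shift [ 0.02  0.08 -0.2 ] turn [-0.02 -0.03 -0.03] w 0.0154 F [-0.8  0.4 -0.6] g 34.16068196296692
tip in s4 expected [380.5759801  156.34629655] pot rim expected [283.32617524 221.54295982]
scene [0.43529016 0.27914044] -0.8728803730079566
```

View pics/m5.png

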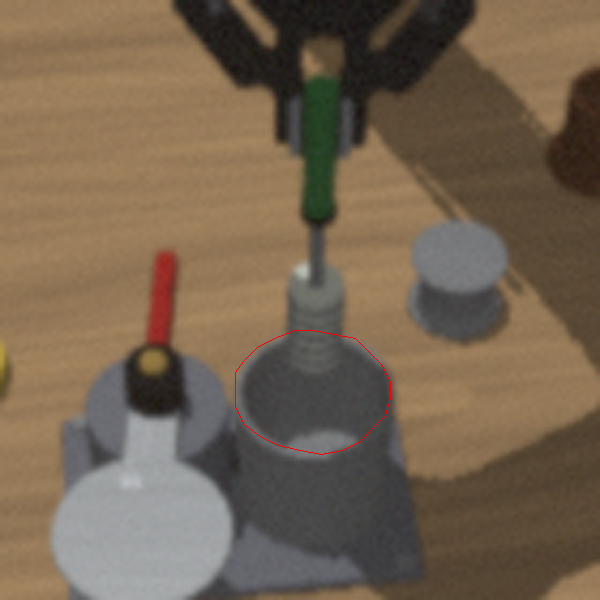

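The rim model overlays the pot, and the brush hangs just behind and above its centre at crop (317,365). Now the strokes.

```bash
python3 -m jog '0 0.02 0.1 0 0 0 0;0 0 0 0.5 0 0 0;0 0 0 0.6 0 0 0;0 0 0 0.6 0 0 0;0 0 0 0.6 0 0 0;0 0 0 0.6 0 0 0;0 0 0 0.5 0 0 0;0 0 0 0.3 0 0 0;0 0 0 0 0 0 0;0 0 0 0 0 0 0'
python3 -c "
from h import *
go([.57,.0115,.199],169.1)"
```

```text
time_s: 20.4
eef_pos: [0.5701, 0.0143, 0.2061]
eef_rot: [-180.0, 0.1, 169.1]
force: [-0.3, 0.4, 0.5]
width: 0.0151
gripper_force: 34.2
t 20.4 pos [0.5701 0.0143 0.2061] [-1.800e+02  1.000e-01  1.691e+02] shift [-0.02 -0.09  0.24] turn [-0.    0.01 -0.  ] w 0.0151 F [-0.3  0.4  0.5] g 34.161803126335144
```

```bash
python3 -m jog '0 0 -0.09 0.22 0 0 0;0 0 0 0 0 0 0;0 0 0 0 0 0 0'
python3 -m jog '0 0 0 -0.4 0 0 0;0 0 0 -0.6 0 0 0;0 0 0 -0.6 0 0 0;0 0 0 -0.3 0 0 0;0 0 0 0 0 0 0;0 0 0 0.3 0 0 0;0 0 0 0.6 0 0 0;0 0 0 0.6 0 0 0;0 0 0 0.4 0 0 0;0 0 0 0 0 0 0'
python3 -m jog '0 0 0 0 0 0 0;0 0 0 -0.4 0 0 0;0 0 0 -0.6 0 0 0;0 0 0 -0.6 0 0 0;0 0 0 -0.3 0 0 0;0 0 0 0 0 0 0;0 0 0 0 0 0 0'
python3 -m jog '0 0 0 0.3 0 0 0;0 0 0 0.6 0 0 0;0 0 0 0.6 0 0 0;0 0 0 0.4 0 0 0;0 0 0 0 0 0 0;0 0 0 0 0 0 0'
python3 -m jog '0 0 0 -0.4 0 0 0;0 0 0 -0.6 0 0 0;0 0 0 -0.6 0 0 0;0 0 0 -0.3 0 0 0;0 0 0 0 0 0 0;0 0 0 0 0 0 0;0 0 0 0 0 0 0'
```

```text
time_s: 20.7
eef_pos: [0.5694, 0.0113, 0.1988]
eef_rot: [-180.0, 0.0, 169.1]
force: [0.3, 0.6, 0.4]
width: 0.0149
gripper_force: 34.2
time_s: 21.7
eef_pos: [0.5681, 0.0114, 0.1953]
eef_rot: [-179.9, -0.3, 169.1]
force: [-0.4, 0.4, -0.8]
width: 0.0149
gripper_force: 34.2
time_s: 22.4
eef_pos: [0.5693, 0.0117, 0.2556]
eef_rot: [180.0, -0.0, 169.1]
force: [0.2, -0.0, -0.9]
width: 0.0154
gripper_force: 34.2
time_s: 23.0
eef_pos: [0.5693, 0.0114, 0.1987]
eef_rot: [-180.0, -0.0, 169.1]
force: [0.0, 0.2, 0.4]
width: 0.0151
gripper_force: 34.2
time_s: 23.7
eef_pos: [0.569, 0.0116, 0.2547]
eef_rot: [-180.0, -0.1, 169.1]
force: [-0.1, -0.5, 0.1]
width: 0.0151
gripper_force: 34.2
```

Three strokes done: tip about 7 mm above the floor at the bottom and about 63 mm at the top each time. Lift out and go back to the holder.

```bash
python3 -m jog '0 0 0 -0.4 0 0 0;0 0 0 -0.7 0 0 0;0 0 0 -0.7 0 0 0;0 0 0 -0.4 0 0 0;0 0 0 0 0 0 0'
python3 -m jog '0 0.4 0.5 0 0 0 0;0 0.77 1 0 0 0 0;0 0.77 1 0 0 0 0;0 0.77 1 0 0 0 0;0 0.77 1 0 0 0 0;0 0.77 1 0 0 0 0;0 0.77 1 0 0 0 0;0 0.77 1 0 0 0 0;0 0.37 0.5 0 0 0 0;0 0 0 0 0 0 0'
python3 -m jog '0 0 0 0 0 0 0;0 0 0 0 0 0 0'
python3 -c "
from h import *
go([.435,.2805,.1835],169.1)"
```

```text
time_s: 24.2
eef_pos: [0.5698, 0.0114, 0.3239]
eef_rot: [179.9, 0.2, 169.1]
force: [0.1, -0.1, -0.3]
width: 0.015
gripper_force: 34.2
time_s: 25.2
eef_pos: [0.432, 0.284, 0.32]
eef_rot: [-179.9, -0.1, 169.3]
force: [0.5, 0.8, -0.3]
width: 0.0149
gripper_force: 34.2
time_s: 25.4
eef_pos: [0.4336, 0.2815, 0.3213]
eef_rot: [-180.0, -0.0, 169.0]
force: [-0.6, -0.2, -0.3]
width: 0.015
gripper_force: 34.2
t 25.4 pos [0.4336 0.2815 0.3213] [-180.   -0.  169.] shift [-0.05 -0.02  4.59] turn [-0.01 -0.   -0.01] w 0.015 F [-0.6 -0.2 -0.3] g 34.20113682746887
```

```bash
python3 -m jog '0 -0.05 -0.02 0.3 0 0 0;0 0 0 0.6 0 0 0;0 0 0 0.6 0 0 0;0 0 0 0.6 0 0 0;0 0 0 0.5 0 0 0;0 0 0 0.4 0 0 0;0 0 0 0.3 0 0 0;0 0 0 0 0 0 0'
python3 -m jog '0 0 0 0.3 0 0 0;0 0 0 0.3 0 0 0;0 0 0 0.2 0 0 0;0 0 0 0.2 0 0 0;0 0 0 0.15 0 0 0;0 0 0 0 0 0 0;0 0 0 0 0 0 0'
python3 -c "
from h import *
go([.435,.2805,.1835],169.1)"
```

```text
time_s: 26.2
eef_pos: [0.4345, 0.2809, 0.2213]
eef_rot: [-179.9, -0.1, 169.1]
force: [-0.3, -0.6, -0.4]
width: 0.015
gripper_force: 34.2
time_s: 26.9
eef_pos: [0.4348, 0.2813, 0.1884]
eef_rot: [-180.0, 0.0, 169.1]
force: [-0.8, -0.8, -0.1]
width: 0.0148
gripper_force: 34.2
t 26.9 pos [0.4348 0.2813 0.1884] [-180.     0.   169.1] shift [-0.01 -0.03  0.16] turn [-0.  0. -0.] w 0.0148 F [-0.8 -0.8 -0.1] g 34.20166611671448
```

```bash
python3 -m jog '0 0 0 0.08 0 0 0;0 0 0 0.06 0 0 0;0 0 0 0.04 0 0 0;0 0 0 0 0 0 0'
python3 -m jog '0 0 0 0.05 0 0 0;0 0 0 0 0 0 0;0 0 0 0 0 0 0'
```

```text
time_s: 27.3
eef_pos: [0.4347, 0.2813, 0.1827]
eef_rot: [-180.0, -0.0, 169.1]
force: [-0.0, 0.4, 0.1]
width: 0.0149
gripper_force: 34.4
time_s: 27.6
eef_pos: [0.4351, 0.2814, 0.1825]
eef_rot: [179.9, 0.1, 169.1]
force: [-0.5, -0.1, 6.0]
width: 0.0151
gripper_force: 34.7
```

Contact with the holder floor at TCP 0.1825, the same height as at the grasp. Open slowly, then rise.

```bash
python3 -m jog '0.2 0 0 0 0 0 0;0.3 0 0 0 0 0 0;0.5 0 0 0 0 0 0;0.8 0 0 0 0 0 0;0.8 0 0 0 0 0 0;0.8 0 0 0 0 0 0;0.8 0 0 0 0 0 0;0.8 0 0 0 0 0 0'
python3 -m jog '0.8 0 0 -0.3 0 0 0;0.8 0 0 -0.6 0 0 0;0.8 0 0 -0.8 0 0 0;0.8 0 0 -0.8 0 0 0;0.8 0 0 -0.8 0 0 0;0.8 0 0 -0.3 0 0 0;0.8 0 0 0 0 0 0'
python3 -m jog '0.8 0 -1 0 0 0 0;0.8 0 -1 0 0 0 0;0.8 0 -1 0 0 0 0;0.8 0 -1 0 0 0 0;0.8 0 -1 0 0 0 0;0.8 0 -1 0 0 0 0;0.8 0 0 0 0 0 0;0.8 0 0 0 0 0 0'
python3 - <<'E'
from h import *
import cv2
t=r.grab_frame("top");s=r.grab_frame("scene")
f=lambda a:cv2.resize(a,(400,300),interpolation=2)
cv2.imwrite("pics/m6.png",np.vstack([np.hstack([cv2.resize(t,(400,300)),f(t[225:300,120:220])]),np.hstack([cv2.resize(s,(400,300)),f(s[130:205,330:430])])]))
E
```

```text
time_s: 28.4
eef_pos: [0.4347, 0.2813, 0.1813]
eef_rot: [-180.0, 0.0, 169.1]
force: [-0.9, -0.8, 0.7]
width: 0.0682
gripper_force: 0.0
time_s: 29.1
eef_pos: [0.435, 0.2816, 0.2909]
eef_rot: [179.9, 0.1, 169.1]
force: [0.5, -0.3, -1.1]
width: 0.0682
gripper_force: 0.0
time_s: 29.9
eef_pos: [0.4004, 0.1043, 0.2883]
eef_rot: [-180.0, -0.1, 169.0]
force: [0.2, -0.2, 0.0]
width: 0.0683
gripper_force: 0.0
```

View pics/m6.png

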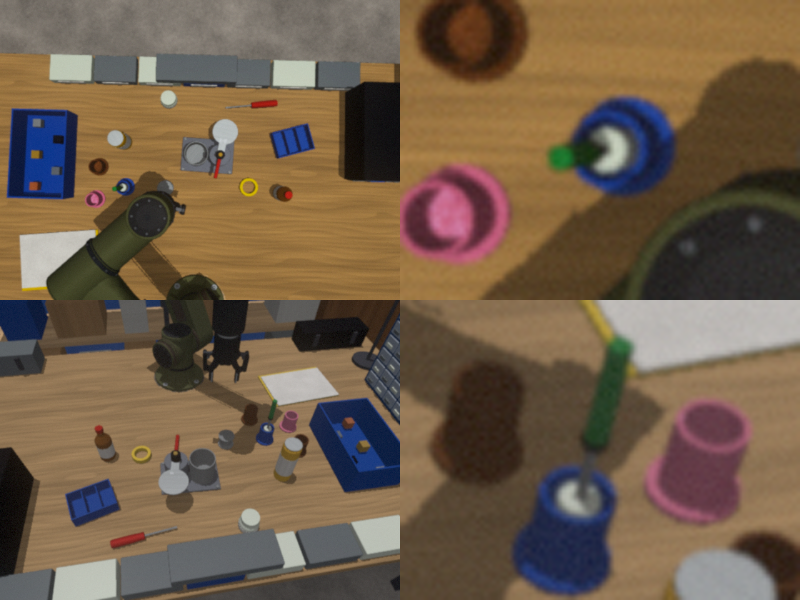

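The brush stands upright in the blue holder (scene crop (580,490)), the cover is open, the bystanders are where they were, and the arm is clear. Handing in.

```bash
python3 -c "
from station import r
print(r.close_job())"
```

```text
the job is handed in; nothing more can be done
None
```

I handed the job in at about 30 s, with no verdict shown: I freed the cover and swung it open, scrubbed the pot with three full strokes, stood the brush back upright in its blue holder, and the last pictures show the other items where they were.

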